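# Refit the return spring on the sample doser

### The job

The portion doser has come back from washing: take the return spring, tang end down as it stands, and thread it over the doser's upright rod until its foot rests on the round seat, then let go. Its in-bent tang will snag on each of the two keyed discs on the rod: press only lightly, twist the spring until it drops through, and never squash the spring more than about 12 mm. Leave the tub, the cup and the bottle where they are.

Things in the scene. Friction and masses are not known exactly. Their poses are not given: they have to be found in the camera images.
- spring_mid (a point): Steel compression spring, about 0.15 kg, upright on the table at the start: outer diameter 36 mm, inner diameter 28 mm, 70 mm long. This point: on its axis, 35 mm above the foot and 35 mm below the top. z is up along the axis. The coils below the close-wound top part (see spring_grip) are open and springy: 0.75 N per mm of squashing, 18 mm at most. The foot turns with the top.
- spring_grip (a point): Middle of the spring's close-wound, rigid top part (26 mm tall), on the axis: 13 mm below the spring's top, 22 mm above spring_mid. Grasp the spring only on this part, at any yaw, as it is round.
- spring_end (a point): Centre of the underside of the spring's foot (last coil), 35 mm below spring_mid when not squashed, nearer when it is. Its x axis points along the tang: the wire's end is bent inward there, a 4 mm thick round stub that reaches in to 7.5 mm from the spring's axis, its underside level with the foot. At the start it points within 0.8 rad of straight away from the robot (world x).
- stem: Portion doser, a steel block 120 x 110 x 44 mm fixed to the table, with a short outlet pipe on its -x side. Origin: centre of its underside, on the table; z up. On its top, centred, a round seat carries an upright rod 11 mm in diameter, which rises to a tapered tip 135 mm above the origin. Two keyed discs sit on the rod.
- seat (a point): Centre of the seat's top face, 50 mm above the table; the seat is 52 mm across. Where the spring's foot must end.
- upper_disc (a point): Centre of the upper disc's top face, 116 mm above the table, on the rod. Steel disc, 24.4 mm across, 8 mm thick, upper rim bevelled 1 mm. One keyway, 6.2 mm wide, open from rim to rod, lets the tang through when lined up to about 0.1 rad. It points between -1.1 and +0.3 rad from the doser's x axis (this point's x; + is anticlockwise from above). Its angle is not measured: feel or see it.
- lower_disc (a point): Centre of the lower disc's top face, 84 mm above the table. A disc just like the upper one; its keyway lies 0.4 to 0.9 rad further round anticlockwise (seen from above) than the upper one's, so the spring must be twisted between the discs. Not measured either.
- tub: Bystander: lidded fruit tub, 90 mm across, 92 mm tall, 0.4 kg. Origin: centre of its underside.
- cup: Bystander: empty white tasting cup, 72 mm across at the rim, 85 mm tall, light. Origin: centre of its underside.
- bottle: Bystander: white closed bottle, 60 mm across, 140 mm tall. Origin: centre of its underside.
Not all that is in view belongs to the job. Of the things that look like the part that bears spring_mid, the middle-sized one is meant. Of the things that look like the stem, take the one that is nearest to the robot's base at the start.

How it is judged:
By the outcome, as a careful person would: the job done as asked, in the order asked, and still so for the second after the job is handed in, with the robot touching nothing.
It also fails if it takes over 58 s, if anything falls off the work surface, if the arm or the gripper's body presses on something with over 40 N, if the wrist force passes 120 N, or if a joint passes its speed limit or range.

### The arm

A 6-joint arm with a two-finger parallel gripper is mounted at the origin on the work surface. World frame = base frame: x ahead of the robot, y to its left, z up, the work surface at z = 0. Lengths are in m, angles in rad, forces in N, time in s.
With the tool pointing down it reaches from about 0.3 to 0.775 m from the base axis. Payload 14.6 kg.
Tool frame: the origin (TCP) lies on the centre line of the jaws, within the pads' length; the fingertips stand 17 mm ahead of it and the grasp point (between the pads) lies 2 mm behind it; z points along the fingers, y is the direction in which the jaws open and shut (so a half turn about z gives the same grasp; the last joint's range is limited). The gripper opens to 94 mm and grips with 3 to 60 N. Pads are 16 mm wide; open, the fingers measure 119 mm over their backs; the gripper's body (75 mm by 177 mm) begins 78 mm behind the grasp point.
Start: joints at [1.185, 0.3, 1.521, -0, 1.321, -0.067], TCP at [0.172, 0.522, 0.222] pointing down, gripper open.
Joint ranges: [-3.03, 3.03], [-0.79, 2.21], [0.23, 2.52], [-1.04, 4.18], [0, 3.07], [-2.55, 2.55]. Speed limits (rad/s): [2.22, 2.22, 2.57, 3.14, 3.14, 3.14].

### API

Orientations are given as a unit quaternion [x, y, z, w].
In Python, from station import get_obs, viewer, ticket gives the robot as it stands.
- The arm moves only by the tool servo_tool, never from a script. Its arguments are lists of equal length, an entry for each row: "travel": the shift along the tool's x, y, z in m, a list of three; "roll": the turn about the tool's z in degrees. A call has 1 to 5 rows; each row is the pose to reach, as a shift and turn from the pose measured when the call began, along the tool's axes at that moment; what a row does not reach only later rows make up. A row lasts 1/10 s, in which the tool goes at most 50 mm and 8.59 degrees, less where a joint would pass 70% of its speed; a pose out of reach is approached as far as the arm can. A call with a gripper value outside its range is refused whole. "grip" is the opening, from -1 (shut) to 1 (fully open), set as the call begins (left out, the last holds). The fingers move at their own pace and stop on an object; the grip force is fixed at half the most. Time passes only in rows, so rows that repeat a pose let the fingers close. It gives the time, the measured TCP pose, the force and the opening at its end, in the units of the state.
- get_obs(): the state, without advancing time (a new reading comes with each control period).
- viewer.grab_frame(name): name is "scene" or "side" or "wrist"; returns the picture (384x512x3 uint8, blue, green, red); there is no depth.
- viewer.get_calibration(name): a dict with "fx", "fy", "cx", "cy" (pixels), "rvec" (rotation vector, rad) and "tvec" (3), from world to camera coordinates, as OpenCV has them. Camera axes: x right, y down, z forward; pixel columns grow to the right and rows downward; lengths in m; the calibration is good to about 2 mm. A picture is of the moment at which its call begins: read the wrist's pose just before it. get_calibration takes no time and is no camera call; for the wrist camera it gives the pose at the moment of the call.
- ticket.finish_job(): hands the job in, once; it reports no verdict.
Trained networks look in the newest picture that a camera, given by its name, has taken for a name from the list of things; names that differ only in an ending like _2 or _b are one class to them, and where a whole thing is asked for, a point or a joint stands for the part that bears it (a point fixed in the world has none). Each returns a list of dicts, best first, with "conf" (0 to 1); they miss things now and then, are a little off and sometimes report something else, mostly with a low value. They report only what shows in the picture. A call takes as long as a camera call. They do not tell look-alikes from the thing itself.
- viewer.cut_out(camera, name): "region" (384x512 bool, what is visible of it) and "rect" ([left, top, width, height] as shares, 0 to 1, of the picture: columns of its width, rows of its height, round what is visible of it).
- viewer.pinpoint(camera, name): "position" ([column, row] as shares, 0 to 1, of the picture: columns of its width, rows of its height: a listed point, or the origin of a listed thing).
The state is a dict: "clock": time; "joint_pos": joint angles; "joint_velocities": joint speeds; "tau": joint torques, N m; "ee_pos": TCP position; "orientation": TCP orientation; "force": force on the tool from outside, world axes, zero at the start; "torque": the same for the moment, N m; "gripper_width": finger opening in m.
Only numpy, scipy, OpenCV 4.12 (cv2) and the standard library are available. Lean on these libraries where they do the work, as an engineer would, in place of code of your own. Each camera call takes 0.05 s, during which the arm holds its last target. There are 200 camera calls.

## Working session

There is one attempt and no reset: what is moved stays moved. The work goes in short steps, Python scripts to look and compute and a tool call to move; the robot and the scene stay as the last step left them, time stands still between calls to the robot, and variables do not carry over. Pictures are saved under pics/ and viewed, about 8 in all and at most 12, crops included, and the job is handed in when it is done.

Besides the shell and the picture viewer there is one more tool, called after "Request:" by a JSON object that holds its "api" and its "payload". servo_tool: Moves the arm, as the interface text tells. Its arguments: {"type":"object","properties":{"travel":{"type":"array","items":{"type":"array","items":{"type":"number"}}},"roll":{"type":"array","items":{"type":"number"}},"grip":{"type":"number"}},"required":["travel","roll"]}

```bash
mkdir -p pics; ls
cat > h.py <<'E'
import numpy as np, cv2
from station import get_obs, viewer, ticket
def cal(n):
    c=viewer.get_calibration(n); K=np.array([[c['fx'],0,c['cx']],[0,c['fy'],c['cy']],[0,0,1.]])
    R=cv2.Rodrigues(np.array(c['rvec'],float))[0]; return K,R,np.array(c['tvec'],float).ravel()
def proj(C,X):
    K,R,t=C; p=K@(R@np.asarray(X,float)+t); return p[:2]/p[2]
def onplane(C,uv,z):
    K,R,t=C; d=R.T@np.linalg.inv(K)@np.array([uv[0],uv[1],1.]); o=-R.T@t; return o+d*(z-o[2])/d[2]
def tri(Cs,uvs):
    A=[];b=[]
    for C,uv in zip(Cs,uvs):
        K,R,t=C; d=R.T@np.linalg.inv(K)@np.array([uv[0],uv[1],1.]); d/=np.linalg.norm(d); P=np.eye(3)-np.outer(d,d)
        A.append(P); b.append(P@(-R.T@t))
    X=np.linalg.lstsq(np.vstack(A),np.hstack(b),rcond=None)[0]
    return X,[np.round(proj(C,X)-uv,1) for C,uv in zip(Cs,uvs)]
def px(p): return np.array(p)*[512,384]
E
python3 - <<'E'
from h import *
ims=[]
for n in ['scene','side','wrist']:
    im=viewer.grab_frame(n); cv2.imwrite(f'pics/{n}0.png',im); ims.append(im)
    print(n,np.round(-cal(n)[1].T@cal(n)[2],3))
    for o in ['spring_mid','spring_grip','spring_end','seat','upper_disc','tub','cup','bottle']:
        print(o,[(np.round(px(d['position'])).tolist(),round(d['conf'],2)) for d in viewer.pinpoint(n,o)])
cv2.imwrite('pics/a.png',np.hstack([cv2.resize(i,(400,300)) for i in ims[:2]]))
o=get_obs();print(o['clock'],o['ee_pos'],o['orientation'],o['force'],o['gripper_width'])
E
```

```text
pics
scene [ 0.905 -0.573  0.697]
spring_mid [([180.0, 290.0], 0.88), ([186.0, 264.0], 0.68), ([153.0, 276.0], 0.58)]
spring_grip [([153.0, 272.0], 0.85), ([183.0, 285.0], 0.76), ([314.0, 207.0], 0.62), ([190.0, 260.0], 0.59)]
spring_end [([186.0, 306.0], 0.67), ([189.0, 272.0], 0.57), ([162.0, 283.0], 0.51), ([253.0, 152.0], 0.28)]
seat [([317.0, 150.0], 0.8), ([229.0, 181.0], 0.59)]
upper_disc [([225.0, 161.0], 0.88), ([324.0, 125.0], 0.66)]
tub [([314.0, 208.0], 0.89)]
cup [([254.0, 154.0], 0.84)]
bottle [([264.0, 295.0], 0.76), ([226.0, 181.0], 0.15)]
side [ 0.549 -0.52   0.577]
spring_mid [([260.0, 346.0], 0.84), ([229.0, 309.0], 0.69), ([203.0, 348.0], 0.68)]
spring_grip [([205.0, 340.0], 0.95), ([230.0, 305.0], 0.93), ([258.0, 335.0], 0.7)]
spring_end [([260.0, 358.0], 0.78), ([228.0, 320.0], 0.63), ([210.0, 356.0], 0.6), ([200.0, 220.0], 0.21)]
seat [([193.0, 197.0], 0.98), ([255.0, 132.0], 0.58)]
upper_disc [([187.0, 177.0], 0.67), ([256.0, 110.0], 0.65)]
tub [([289.0, 192.0], 0.81), ([204.0, 347.0], 0.75)]
cup [([188.0, 166.0], 0.67)]
bottle [([322.0, 297.0], 0.83), ([198.0, 219.0], 0.29)]
wrist [0.104 0.545 0.385]
spring_mid []
spring_grip []
spring_end []
seat []
upper_disc []
tub []
cup []
bottle []
1.35 [0.17239206 0.5222709  0.22244709] [ 1.58757440e-01  9.87317616e-01 -2.60810967e-06 -1.27416216e-05] [-0.46698133 -1.18588002  0.44383372] 0.09365615208998893
```

View pics/scene0.png

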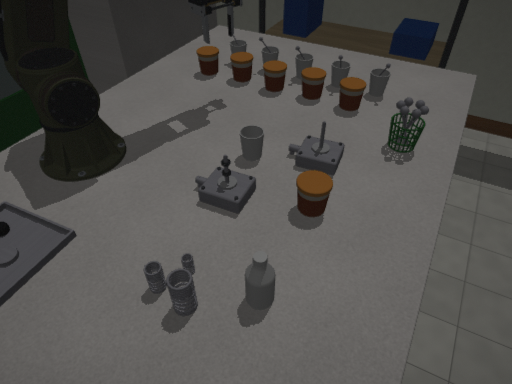

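View pics/side0.png

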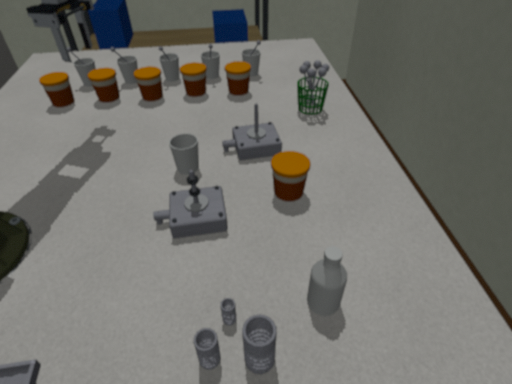

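The scene and side pictures show three springs. The middle-sized one is at scene (154,277) and side (206,347), and it stands close to the larger one. The nearer doser, with two discs, is at scene (227,185) and side (195,205).

Run:
```python
from h import *
S,D=cal('scene'),cal('side')
for n,a,b in [('grip',(153,272),(205,340)),('mid',(153,276),(203,348)),('end',(162,283),(210,356)),('bigmid',(180,290),(260,346)),('smallmid',(186,264),(229,309)),('seat',(229,181),(193,197)),('udisc',(225,161),(187,177)),('bottle',(264,295),(322,297))]:
    X,r=tri([S,D],[a,b]); print(n,np.round(X,3),r, np.round(np.hypot(*X[:2]),3))
```

```text
grip [ 0.497 -0.265  0.053] [array([ 0.7, -1.4]), array([0.2, 2.2])] 0.564
mid [ 0.492 -0.266  0.033] [array([ 0.3, -0.6]), array([0.1, 0.9])] 0.559
end [ 0.499 -0.259 -0.003] [array([-0.7,  1.2]), array([-0.1, -1.9])] 0.562
bigmid [ 0.578 -0.283  0.063] [array([-0.4,  0.7]), array([-0.1, -1. ])] 0.644
smallmid [ 0.536 -0.208  0.037] [array([ 0.5, -1.2]), array([0.2, 1.8])] 0.575
seat [0.474 0.071 0.038] [array([ 0.3, -2.1]), array([0.7, 2.5])] 0.479
udisc [0.47  0.065 0.104] [array([ 0.1, -1.1]), array([0.4, 1.3])] 0.474
bottle [ 0.707 -0.175 -0.007] [array([ 0., -0.]), array([0., 0.])] 0.728
```

```bash
cat >> h.py <<'E'
from scipy.spatial.transform import Rotation as Ro
def st():
    o=get_obs(); R=Ro.from_quat(o['orientation']).as_matrix(); yaw=np.degrees(np.arctan2(R[1,0],R[0,0]))
    return o,R,yaw
def mv(p,yaw=None):
    o,R,y=st(); d=R.T@(np.array(p)-o['ee_pos']); r=0 if yaw is None else -((yaw-y+180)%360-180)
    print('travel',np.round(d,4),'roll',np.round(r,1),'rows',np.ceil(np.linalg.norm(d)/.05))
def show():
    o,R,y=st(); print('t',round(o['clock'],2),'p',np.round(o['ee_pos'],4),'yaw',round(y,2),'tilt',np.round(R[:,2],4),'F',np.round(o['force'],2),'T',np.round(o['torque'],3),'w',round(o['gripper_width'],4),'j',np.round(o['joint_pos'],3))
E
python3 - <<'E'
from h import *
K,R,t=cal('wrist'); o,Rt,y=st(); print(K, 'cam in tool',np.round(Rt.T@(-R.T@t-o['ee_pos']),3),'\nview dir in tool',np.round(Rt.T@R[2],3),'camx',np.round(Rt.T@R[0],3)); show()
mv([.47,.067,.26],98)
E
```

```text
[[335.34175066   0.         252.87448013]
 [  0.         335.34175066 192.87643526]
 [  0.           0.           1.        ]] cam in tool [ 0.072  0.    -0.163] 
view dir in tool [-0.247  0.     0.969] camx [-0.  1. -0.]
t 1.35 p [0.1724 0.5223 0.2224] yaw 161.73 tilt [-0. -0. -1.] F [-0.47 -1.19  0.44] T [ 0.005  0.007 -0.066] w 0.0937 j [ 1.185  0.3    1.521  0.     1.321 -0.067]
travel [-0.4253 -0.339  -0.0376] roll 63.7 rows 11.0
```

Request:
{"api": "servo_tool", "payload": {"travel": [[-0.042,-0.027,0],[-0.083,-0.055,0],[-0.125,-0.083,0],[-0.166,-0.11,0],[-0.208,-0.138,0]], "roll": [8.5,17,25.5,34,42.5], "grip": 0.4}}

```text
clock: 1.85
ee_pos: [0.3272, 0.3247, 0.2226]
orientation: [0.508, 0.861, 0.0, 0.0]
force: [0.4, 0.5, 0.2]
gripper_width: 0.0659
```

Run:
```python
from h import *
show(); mv([.53,.067,.20],10)
```

```text
t 1.85 p [0.3272 0.3247 0.2226] yaw 118.91 tilt [ 4.e-04  3.e-04 -1.e+00] F [0.43 0.47 0.2 ] T [-0.067  0.027 -0.024] w 0.0659 j [ 0.702  0.1    1.761 -0.     1.281  0.198]
travel [-0.3237  0.053   0.0226] roll 108.9 rows 7.0
```

Request:
{"api": "servo_tool", "payload": {"travel": [[-0.047,0.008,0],[-0.094,0.015,0],[-0.141,0.023,0],[-0.188,0.031,0],[-0.235,0.038,0.01]], "roll": [8.5,17,25.5,34,42.5]}}

```text
clock: 2.35
ee_pos: [0.4755, 0.1357, 0.2138]
orientation: [0.788, 0.616, 0.001, 0.001]
force: [0.3, 0.3, -0.9]
gripper_width: 0.0655
```

Run:
```python
from h import *
show(); mv([.53,.067,.20],10)
```

```text
t 2.35 p [0.4755 0.1357 0.2138] yaw 76.04 tilt [ 0.003  0.001 -1.   ] F [ 0.31  0.31 -0.92] T [-0.058  0.022  0.014] w 0.0655 j [0.204 0.182 1.688 0.    1.268 0.447]
travel [-0.0535  0.0694  0.0139] roll 66.0 rows 2.0
```

Request:
{"api": "servo_tool", "payload": {"travel": [[-0.027,0.035,0.007],[-0.054,0.069,0.014],[-0.054,0.069,0.014],[-0.054,0.069,0.014],[-0.054,0.069,0.014]], "roll": [8.5,17,25.5,34,42.5]}}

```text
clock: 2.85
ee_pos: [0.5296, 0.0663, 0.1996]
orientation: [0.958, 0.285, 0.001, -0.0]
force: [-0.1, 0.5, 0.5]
gripper_width: 0.0659
```

Request:
{"api": "servo_tool", "payload": {"travel": [[0,0,0],[0,0,0],[0,0,0],[0,0,0]], "roll": [8,16,23,23]}}

```text
clock: 3.25
ee_pos: [0.5296, 0.0663, 0.1997]
orientation: [0.996, 0.087, 0.001, -0.0]
force: [0.3, 0.0, 0.0]
gripper_width: 0.0654
```

Run:
```python
from h import *
show(); C=cal('wrist'); im=viewer.grab_frame('wrist'); cv2.imwrite('pics/w1.png',im); np.savez('pics/w1.npz',K=C[0],R=C[1],t=C[2])
for o in ['seat','upper_disc','lower_disc','stem']:
    print(o,[(np.round(px(d['position']),1).tolist(),round(d['conf'],2)) for d in viewer.pinpoint('wrist',o)])
for z in (.05,.084,.116,.135): print(z,np.round(proj(C,[.472,.068,z])))
```

```text
t 3.25 p [0.5296 0.0663 0.1997] yaw 10.04 tilt [ 2.7e-03  9.0e-04 -1.0e+00] F [0.27 0.   0.02] T [-0.044  0.185  0.028] w 0.0654 j [5.500e-02 2.820e-01 1.599e+00 1.000e-03 1.258e+00 1.451e+00]
seat [([258.7, 232.4], 0.77)]
upper_disc [([260.9, 266.8], 0.84)]
lower_disc [([260.7, 250.1], 0.6)]
stem [([32.5, 23.9], 0.89), ([259.7, 223.7], 0.87)]
0.05 [242. 240.]
0.084 [241. 254.]
0.116 [239. 271.]
0.135 [238. 283.]
```

View pics/w1.png

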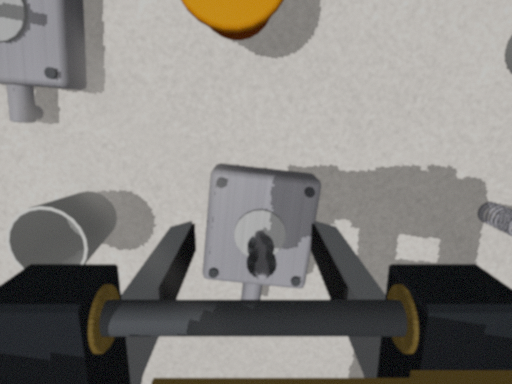

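Wrist view: the doser's block spans columns 205 to 320, with the discs at (261,262), the cup at (60,240) and the tub at (235,15). I'll compute its position and enlarge the discs.

Run:
```python
from h import *
C=cal('wrist'); 
for n,uv,z in [('seat',(258.7,232.4),.05),('ud',(260.9,266.8),.116),('ld',(260.7,250.1),.084),('stem',(259.7,223.7),0)]: print(n,np.round(onplane(C,uv,z),4))
c=[onplane(C,p,.044) for p in [(223,182),(308,193),(296,281),(214,272)]]; print(np.round(c,4),np.round(np.mean(c,0),4))
a=c[0]-c[3];b=c[1]-c[2];print(np.degrees(np.arctan2((a+b)[1],(a+b)[0])))
a=c[0]-c[1];b=c[3]-c[2];print(np.degrees(np.arctan2((a+b)[1],(a+b)[0]))-90)
im=cv2.imread('pics/w1.png')[200:300,200:320]; im=cv2.resize(im,None,fx=6,fy=6,interpolation=cv2.INTER_CUBIC); cv2.imwrite('pics/w1c.png',cv2.convertScaleAbs(im,alpha=1.8))
```

```text
seat [0.4826 0.0528 0.05  ]
ud [0.4785 0.0514 0.116 ]
ld [0.479  0.0509 0.084 ]
stem [0.4747 0.0493 0.    ]
[[0.5254 0.0959 0.044 ]
 [0.5293 0.0122 0.044 ]
 [0.4342 0.004  0.044 ]
 [0.4291 0.0901 0.044 ]] [0.4795 0.0506 0.044 ]
4.212961016581825
3.0508671577281916
```

View pics/w1c.png

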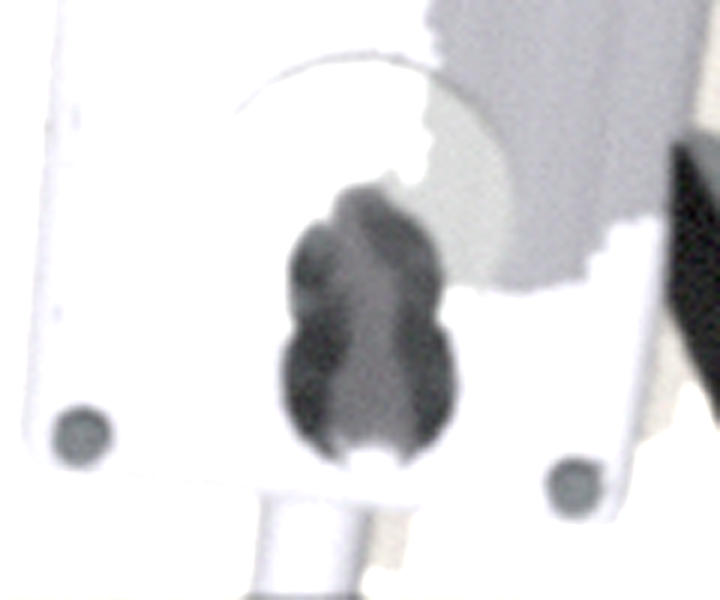

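Run:
```python
from h import *
im=cv2.imread('pics/w1.png'); g=im[225:285,238:288].astype(float)
print(np.percentile(g,[1,10,25,50,75]))
g=np.clip((g-15)/(110-15),0,1)**.7*255
cv2.imwrite('pics/w1d.png',cv2.resize(g.astype(np.uint8),None,fx=9,fy=9,interpolation=cv2.INTER_CUBIC))
C=cal('wrist')
for z in(.076,.084,.108,.116,.135): print(z,((proj(C,[.479,.0508,z])-[238,225])*9).round())
```

```text
[ 33.  49.  69. 126. 153.]
0.076 [203. 194.]
0.084 [205. 226.]
0.108 [211. 333.]
0.116 [213. 373.]
0.135 [219. 477.]
```

View pics/w1d.png

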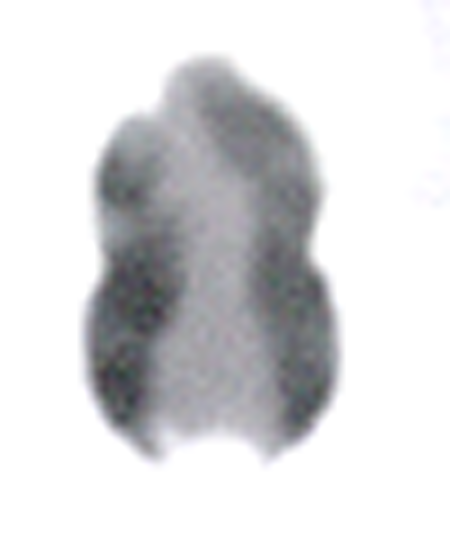

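The upper keyway points almost straight up the image, about 5 to 10° in world yaw. The lower keyway leans about 20° anticlockwise of that, about 30° world. I'm going to the spring next.

Run:
```python
from h import *
mv([.43,-.28,.14],20)
```

```text
travel [-0.1599  0.323   0.0591] roll -9.7 rows 8.0
```

Request:
{"api": "servo_tool", "payload": {"travel": [[-0.02,0.04,0],[-0.04,0.08,0],[-0.06,0.121,0],[-0.08,0.162,0],[-0.1,0.202,0]], "roll": [-2,-4,-6,-8,-10]}}

```text
clock: 4.0
ee_pos: [0.4665, -0.152, 0.1995]
orientation: [0.984, 0.178, 0.002, -0.0]
force: [0.6, 0.1, 0.2]
gripper_width: 0.0659
```

Run:
```python
from h import *
show();mv([.43,-.28,.14],20)
```

```text
t 4.0 p [ 0.4665 -0.152   0.1995] yaw 20.47 tilt [ 3.1e-03  8.0e-04 -1.0e+00] F [0.62 0.06 0.15] T [-0.069  0.158 -0.002] w 0.0659 j [-0.391  0.187  1.716  0.002  1.235  0.822]
travel [-0.0791  0.1072  0.0593] roll 0.5 rows 3.0
```

Request:
{"api": "servo_tool", "payload": {"travel": [[-0.026,0.036,0.01],[-0.053,0.071,0.03],[-0.079,0.107,0.059],[-0.079,0.107,0.059]], "roll": [0,0,0,0]}}

```text
clock: 4.4
ee_pos: [0.4277, -0.2825, 0.1373]
orientation: [0.984, 0.176, 0.0, -0.002]
force: [0.3, 0.0, 0.6]
gripper_width: 0.0658
```

Run:
```python
from h import *
show(); C=cal('wrist'); im=viewer.grab_frame('wrist'); cv2.imwrite('pics/w2.png',im)
for o,z in [('spring_mid',.035),('spring_grip',.057),('spring_end',0)]:
    print(o,[(np.round(px(d['position']),1).tolist(),round(d['conf'],2),np.round(onplane(C,px(d['position']),z),4).tolist()) for d in viewer.pinpoint('wrist',o)])
for d in viewer.cut_out('wrist','spring_mid'): print((np.array(d['rect'])*[512,384,512,384]).round(),d['conf'])
a=cv2.resize(im,(400,300)); p=proj(C,[.494,-.265,.035]).astype(int); print(p)
y0=max(0,min(284,p[1]-50));x0=max(0,min(412,p[0]-50))
g=np.clip((im[y0:y0+100,x0:x0+100].astype(float)-10)/140,0,1)*255
b=cv2.resize(g.astype(np.uint8),(400,400),interpolation=cv2.INTER_CUBIC)
o=np.zeros((400,800,3),np.uint8);o[:300,:400]=a;o[:,400:]=b;cv2.imwrite('pics/w2c.png',o);print(x0,y0)
```

```text
t 4.4 p [ 0.4277 -0.2825  0.1373] yaw 20.33 tilt [-5.e-04  3.e-03 -1.e+00] F [0.35 0.03 0.57] T [-0.018  0.158 -0.029] w 0.0658 j [-0.656  0.308  1.721  0.002  1.115  0.559]
spring_mid [([200.6, 29.0], 0.69, [0.5324, -0.2019, 0.035]), ([263.5, 106.2], 0.62, [0.4975, -0.264, 0.035])]
spring_grip [([266.6, 107.9], 0.85, [0.4969, -0.2659, 0.057]), ([197.4, 23.9], 0.78, [0.5314, -0.2035, 0.057])]
spring_end [([206.1, 39.0], 0.63, [0.5319, -0.2012, 0.0]), ([262.3, 105.5], 0.61, [0.4982, -0.2636, 0.0])]
[179.   1.  41.  48.] 0.95
[239.  77.  56.  56.] 0.93
[277.   0.  94.  48.] 0.59
[263 111]
213 61
```

View pics/w2c.png

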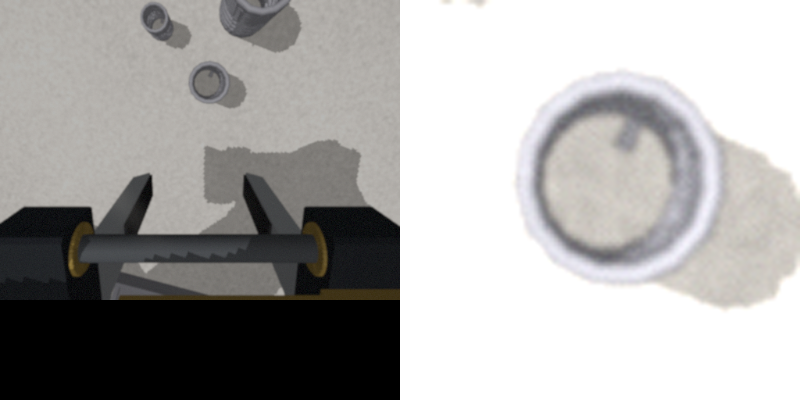

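The middle spring's top ring is at about (268,105). Its tang is visible at the upper right, at crop (627,136), so it points near world 0°.

Run:
```python
from h import *
C=cal('wrist'); f=lambda x,y:(213+(x-400)/4,61+y/4)
top=onplane(C,f(619,178),.07); foot=onplane(C,f(605,182),.0); ta=onplane(C,f(628,133),.004)
print(top,foot,ta); 
for c in (top,foot): d=ta-c; print(np.degrees(np.arctan2(d[1],d[0])),np.hypot(*d[:2]))
tr,_=tri([C,cal('scene')],[(266.6,107.9),(153,272)]);print(tr)
mv([.497,-.2655,.10],20)
```

```text
[ 0.50190974 -0.26221589  0.07      ] [ 0.50186498 -0.26230954  0.        ] [ 0.51304338 -0.2631623   0.004     ]
-4.858741885922723 0.011173792035383004
-4.36245608950459 0.011210879761529952
[ 0.49864959 -0.26517227  0.05070309]
travel [0.0666 0.0106 0.0414] roll 0.6 rows 2.0
```

Request:
{"api": "servo_tool", "payload": {"travel": [[0.036,0.005,0.01],[0.071,0.01,0.03],[0.071,0.01,0.06],[0.071,0.01,0.078],[0.071,0.01,0.078]], "roll": [0,0,0,0,0]}}

```text
clock: 5.15
ee_pos: [0.5009, -0.2617, 0.0619]
orientation: [0.984, 0.18, 0.001, -0.001]
force: [-0.5, -0.4, 0.7]
gripper_width: 0.0658
```

Run:
```python
from h import *
show(); mv([.501,-.263,.059],20)
```

```text
t 5.15 p [ 0.5009 -0.2617  0.0619] yaw 20.7 tilt [ 0.0016  0.0017 -1.    ] F [-0.49 -0.41  0.71] T [-0.11   0.128  0.007] w 0.0658 j [-0.547  0.514  1.625  0.003  1.003  0.661]
travel [-0.0004  0.0013  0.0029] roll 0.7 rows 1.0
```

Request:
{"api": "servo_tool", "payload": {"travel": [[0,0.001,0.003],[0,0.001,0.003],[0,0.001,0.003],[0,0.001,0.003],[0,0.001,0.003]], "roll": [0,0,0,0,0], "grip": -0.6}}

```text
clock: 5.65
ee_pos: [0.5015, -0.2628, 0.0595]
orientation: [0.984, 0.18, 0.001, -0.0]
force: [0.1, -0.1, 2.0]
gripper_width: 0.0361
```

Request:
{"api": "servo_tool", "payload": {"travel": [[0,0,-0.01],[0,0,-0.05],[0,0,-0.1],[0,0,-0.14],[0,0,-0.14]], "roll": [0,0,0,0,0]}}

```text
clock: 6.15
ee_pos: [0.5026, -0.2639, 0.2061]
orientation: [0.984, 0.18, 0.005, 0.003]
force: [-0.0, 0.5, -2.0]
gripper_width: 0.0359
```

Run:
```python
from h import *
show(); C=cal('wrist'); im=viewer.grab_frame('wrist'); cv2.imwrite('pics/w3.png',im)
o,R,y=st()
for n,z in [('spring_mid',-.037),('spring_grip',-.002+.0)]:
    for d in viewer.pinpoint('wrist',n):
        X=onplane(C,px(d['position']),o['ee_pos'][2]-.003+(0 if 'grip' in n else -.022)); print(n,px(d['position']).round(1),round(d['conf'],2),np.round(R.T@(X-o['ee_pos']),4))
p=proj(C,o['ee_pos']).astype(int); print(p)
y0=max(0,min(284,p[1]-50));x0=p[0]-50
g=np.clip((im[y0:y0+100,x0:x0+100].astype(float)-10)/140,0,1)*255
cv2.imwrite('pics/w3c.png',cv2.resize(g.astype(np.uint8),(600,600),interpolation=cv2.INTER_CUBIC));print(x0,y0)
mv([.44,.051,.24],8)
```

```text
t 6.15 p [ 0.5026 -0.2639  0.2061] yaw 20.69 tilt [ 0.0107 -0.0038 -0.9999] F [-0.03  0.53 -2.  ] T [0.002 0.083 0.034] w 0.0359 j [-0.549  0.346  1.499  0.002  1.286  0.66 ]
spring_mid [253.9 234.8] 0.74 [-0.0034  0.0006  0.025 ]
spring_mid [291.9 115.4] 0.6 [0.0673 0.0218 0.0255]
spring_mid [200.1 128.7] 0.6 [ 0.0601 -0.0297  0.0252]
spring_grip [201.2 127.1] 0.94 [ 0.0621 -0.0258  0.0033]
spring_grip [251.4 253. ] 0.78 [-0.0054 -0.0009  0.003 ]
spring_grip [296.9 117.4] 0.72 [0.0668 0.0217 0.0035]
[253 245]
203 195
travel [ 0.0541 -0.315  -0.0406] roll 12.7 rows 7.0
```

View pics/w3c.png

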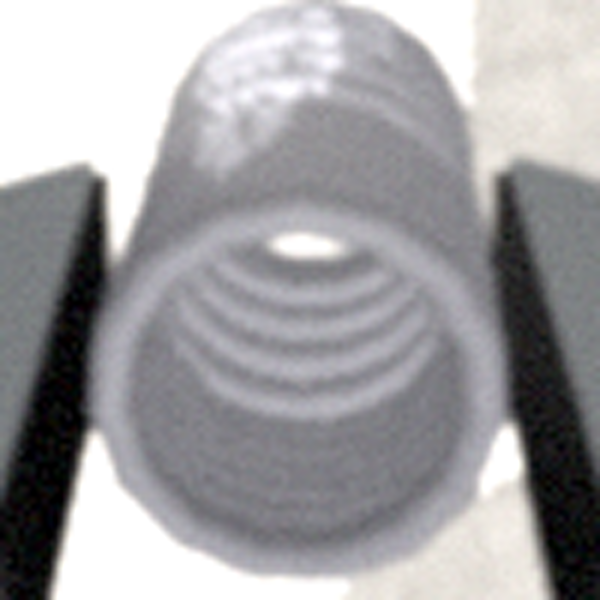

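Gripped at 36 mm. The ring's centre is at crop (300,390), image (253,260). I'll work out the offset in the grasp.

Run:
```python
from h import *
show(); C=cal('wrist'); o,R,y=st()
X=onplane(C,(203+301/6,195+390/6),o['ee_pos'][2]+.0105); print(np.round(R.T@(X-o['ee_pos']),4))
for x in (-.003,0,.003): print(proj(C,o['ee_pos']+R@[x,0,-.0105]))
mv([.44,.051,.24],8)
```

```text
t 6.3 p [ 0.5007 -0.2627  0.1989] yaw 20.69 tilt [ 0.0015  0.0018 -1.    ] F [-0.1   0.4  -2.21] T [-0.012  0.152 -0.019] w 0.036 j [-0.549  0.353  1.506  0.002  1.282  0.66 ]
[-0.0022 -0.0008 -0.0105]
[254.79368558 261.51430406]
[254.80006871 255.90832341]
[254.80650904 250.25211428]
travel [ 0.0541 -0.315  -0.0406] roll 12.7 rows 7.0
```

Request:
{"api": "servo_tool", "payload": {"travel": [[0.002,-0.05,0],[0.004,-0.1,0],[0.006,-0.15,0],[0.01,-0.2,0],[0.014,-0.24,0]], "roll": [-2,-4,-7,-10,-12]}}

```text
clock: 6.8
ee_pos: [0.4272, -0.0312, 0.1978]
orientation: [0.959, 0.282, -0.0, -0.001]
force: [0.7, 0.5, -1.7]
gripper_width: 0.0359
```

Run:
```python
from h import *
show();mv([.416,.010,.165],33)
```

```text
t 6.8 p [ 0.4272 -0.0312  0.1978] yaw 32.81 tilt [-0.0012  0.0024 -1.    ] F [ 0.69  0.51 -1.73] T [-0.055  0.112 -0.002] w 0.0359 j [-0.16   0.051  1.874  0.002  1.219  0.838]
travel [ 0.0129 -0.0406  0.0329] roll -0.2 rows 2.0
```

Request:
{"api": "servo_tool", "payload": {"travel": [[0.007,-0.02,0.01],[0.013,-0.04,0.033],[0.013,-0.04,0.033],[0.013,-0.04,0.033]], "roll": [0,0,0,0]}}

```text
clock: 7.2
ee_pos: [0.416, 0.0095, 0.1642]
orientation: [0.959, 0.283, -0.001, -0.002]
force: [0.7, -0.5, -1.0]
gripper_width: 0.0357
```

Run:
```python
from h import *
show(); C=cal('wrist'); im=viewer.grab_frame('wrist'); cv2.imwrite('pics/w4.png',im); o,R,y=st()
np.savez('pics/w4.npz',K=C[0],R=C[1],t=C[2],p=o['ee_pos'],Rt=R)
for n,z in [('seat',.05),('upper_disc',.116),('lower_disc',.084)]:
    for d in viewer.pinpoint('wrist',n):
        X=onplane(C,px(d['position']),z); print(n,px(d['position']).round(1),round(d['conf'],2),np.round(X,4),np.round(R.T@(X-o['ee_pos']),4))
p=proj(C,[.479,.051,.1]).astype(int); print(p)
y0=max(0,min(304,p[1]-40));x0=p[0]-40
g=np.clip((im[y0:y0+80,x0:x0+80].astype(float)-15)/110,0,1)**.8*255
a=np.zeros((400,800,3),np.uint8);a[:300,:400]=cv2.resize(im,(400,300));a[:,400:]=cv2.resize(g.astype(np.uint8),(400,400),interpolation=cv2.INTER_CUBIC)
cv2.imwrite('pics/w4c.png',a);print(x0,y0)
```

```text
t 7.2 p [0.416  0.0095 0.1642] yaw 32.86 tilt [-0.0036  0.0024 -1.    ] F [ 0.73 -0.54 -1.03] T [-0.022  0.105  0.018] w 0.0357 j [-0.066  0.065  1.944  0.002  1.137  0.93 ]
seat [253.2  98.8] 0.6 [0.4806 0.0526 0.05  ] [ 0.0775 -0.0015  0.1147]
upper_disc [253.9  96.8] 0.95 [0.4805 0.0519 0.116 ] [ 0.0771 -0.0011  0.0487]
lower_disc [256.6  97.7] 0.63 [0.4818 0.0505 0.084 ] [0.0774 0.0009 0.0807]
[253 100]
213 60
```

View pics/w4c.png

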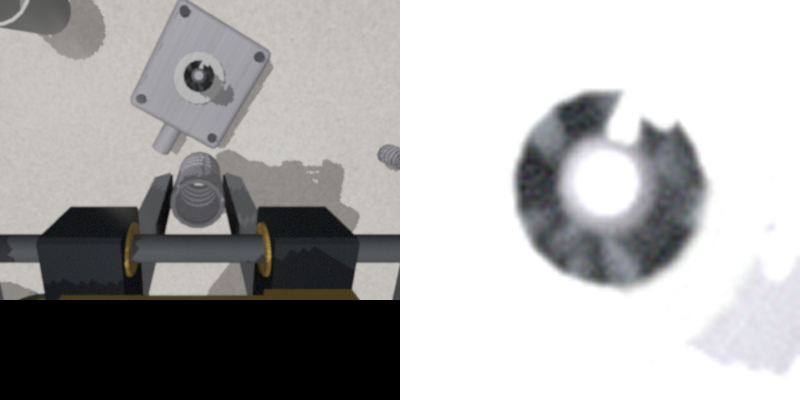

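The nadir view shows the upper disc at (611,188) in the crop, with its keyway opening at the upper right, about 27° clockwise of the tool's x. I'll measure it with a polar profile.

Run:
```python
from h import *
d=np.load('pics/w4.npz'); C=(d['K'],d['R'],d['t']); im=cv2.imread('pics/w4.png').mean(2).astype(np.float32); o=d['p'];Rt=d['Rt']
th=np.radians(np.arange(0,360,2))
def prof(c,z,r,th): 
    P=np.array([proj(C,[c[0]+r*np.cos(a),c[1]+r*np.sin(a),z]) for a in th],np.float32)
    return cv2.remap(im,P[:,:1].copy(),P[:,1:].copy(),cv2.INTER_LINEAR).ravel()
# fit centre: maximise (outside ring - inside ring) away from the notch
m=(th>np.radians(50))&(th<np.radians(320))
best=max(((prof((x,y),.115,.0137,th[m])-prof((x,y),.115,.0112,th[m])).mean(),x,y) for x in np.arange(.476,.486,.0005) for y in np.arange(.047,.057,.0005))
print(best); c=best[1:]
print('tool',np.round(Rt.T@(np.array([*c,.116])-o),4))
a=np.arange(-60,80,4)
print(a.tolist())
for z,r in [(.116,.0118),(.116,.0112),(.116,.0105),(.084,.0118),(.084,.011),(.084,.01),(.084,.009)]: print(z,r,prof(c,z,r,np.radians(a)).astype(int).tolist())
```

```text
(np.float32(97.67527), np.float64(0.481), np.float64(0.051500000000000004))
tool [ 0.0772 -0.0005  0.0487]
[-60, -56, -52, -48, -44, -40, -36, -32, -28, -24, -20, -16, -12, -8, -4, 0, 4, 8, 12, 16, 20, 24, 28, 32, 36, 40, 44, 48, 52, 56, 60, 64, 68, 72, 76]
0.116 0.0118 [104, 104, 120, 142, 157, 160, 161, 161, 163, 165, 167, 165, 164, 173, 180, 183, 184, 181, 180, 181, 174, 162, 160, 164, 166, 161, 153, 148, 147, 146, 147, 138, 128, 129, 134]
0.116 0.0112 [79, 77, 85, 100, 118, 121, 119, 123, 126, 132, 134, 129, 138, 167, 181, 183, 183, 180, 180, 179, 169, 144, 125, 129, 126, 120, 110, 99, 95, 96, 97, 84, 77, 85, 96]
0.116 0.0105 [58, 50, 50, 54, 64, 68, 62, 64, 69, 74, 76, 82, 124, 161, 179, 182, 182, 180, 179, 180, 168, 135, 96, 84, 77, 71, 61, 49, 44, 46, 45, 36, 42, 56, 70]
0.084 0.0118 [61, 56, 46, 43, 42, 45, 47, 44, 41, 43, 45, 49, 76, 124, 154, 164, 162, 160, 160, 172, 174, 153, 107, 68, 57, 50, 40, 36, 29, 31, 34, 32, 38, 59, 67]
0.084 0.011 [51, 50, 44, 44, 44, 44, 49, 47, 46, 46, 47, 51, 63, 89, 110, 115, 113, 115, 135, 162, 174, 163, 125, 82, 56, 46, 38, 38, 34, 34, 34, 35, 38, 53, 61]
0.084 0.01 [45, 47, 47, 50, 51, 51, 50, 49, 51, 53, 55, 51, 44, 48, 49, 53, 59, 79, 124, 160, 176, 172, 149, 109, 67, 46, 41, 33, 33, 30, 31, 31, 34, 43, 55]
0.084 0.009 [42, 43, 46, 50, 54, 55, 55, 56, 58, 57, 55, 51, 44, 41, 42, 47, 61, 98, 136, 162, 176, 176, 164, 135, 94, 61, 46, 40, 37, 37, 38, 38, 39, 44, 44]
```

Run:
```python
from h import *
C=cal('wrist'); o,R,y=st(); show()
for x in (-.003,-.002,-.001,0): 
    P=np.array([proj(C,o['ee_pos']+R@[x+.018*np.cos(a),.018*np.sin(a),-.0105]) for a in np.linspace(0,6.28,60)]); print(x,P[:,0].min().round(1),P[:,0].max().round(1),P[:,1].min().round(1),P[:,1].max().round(1))
print('seen',203+92/6,203+510/6,195+205/6,195+575/6)
mv(np.array([*(o['ee_pos'][:2]),.215])+R@[.0794,.0003,0],31.7)
```

```text
t 7.4 p [0.4167 0.0089 0.1652] yaw 32.75 tilt [-9.0e-04  2.3e-03 -1.0e+00] F [-0.06 -0.58 -1.31] T [-0.07   0.128  0.025] w 0.0361 j [-0.068  0.063  1.943  0.002  1.137  0.93 ]
-0.003 218.6 291.4 227.6 294.5
-0.002 218.6 291.4 225.6 292.7
-0.001 218.5 291.5 223.6 291.0
0 218.5 291.5 221.7 289.2
seen 218.33333333333334 288.0 229.16666666666666 290.8333333333333
travel [ 0.0794  0.0002 -0.0498] roll 1.1 rows 2.0
```

Request:
{"api": "servo_tool", "payload": {"travel": [[0,0,-0.045],[0.02,0,-0.05],[0.06,0,-0.05],[0.079,0,-0.05],[0.079,0,-0.05]], "roll": [0,0,1,1,1]}}

```text
clock: 7.9
ee_pos: [0.4846, 0.0519, 0.2151]
orientation: [0.962, 0.274, -0.0, -0.001]
force: [-1.8, -0.4, -1.9]
gripper_width: 0.0359
```

Request:
{"api": "servo_tool", "payload": {"travel": [[0,0,0],[0,0,0]], "roll": [0,0]}}

```text
clock: 8.1
ee_pos: [0.4843, 0.0513, 0.2152]
orientation: [0.962, 0.273, -0.0, -0.001]
force: [0.4, 0.7, -1.8]
gripper_width: 0.0355
```

Run:
```python
from h import *
show(); mv([.4833,.052,.196],31.7)
ims=[]
for n,P in [('scene',(.481,.0515,.15)),('side',(.481,.0515,.15))]:
    im=viewer.grab_frame(n); p=proj(cal(n),P).astype(int); print(p); c=im[p[1]-45:p[1]+45,p[0]-45:p[0]+45]; ims.append(cv2.resize(cv2.convertScaleAbs(c,alpha=1.5),(400,400),interpolation=cv2.INTER_CUBIC))
cv2.imwrite('pics/x1.png',np.hstack(ims)); show()
```

```text
t 8.1 p [0.4843 0.0513 0.2152] yaw 31.73 tilt [-9.0e-04  2.3e-03 -1.0e+00] F [ 0.36  0.73 -1.81] T [-0.038  0.058 -0.03 ] w 0.0355 j [0.029 0.166 1.703 0.002 1.273 1.045]
travel [-0.0004 -0.0011  0.0192] roll 0.0 rows 1.0
[225 149]
[189 164]
t 8.2 p [0.4843 0.0514 0.2154] yaw 31.73 tilt [-5.0e-04  2.4e-03 -1.0e+00] F [-0.39  0.5  -2.01] T [-0.036  0.086 -0.011] w 0.036 j [0.029 0.166 1.703 0.002 1.273 1.045]
```

View pics/x1.png

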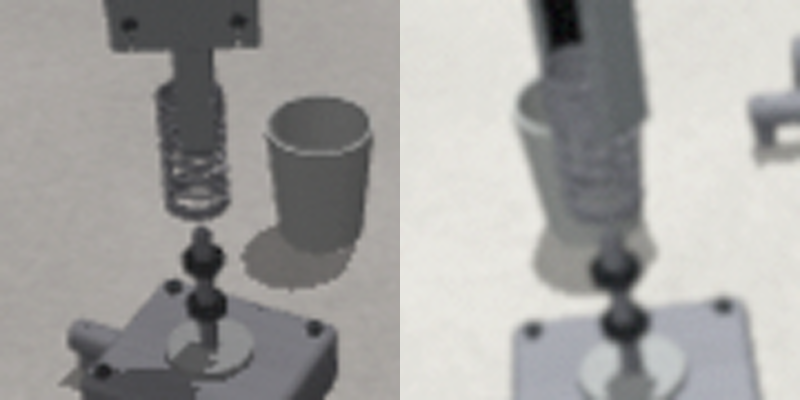

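Both views show the spring's foot centred over the rod tip. Descending now.

Request:
{"api": "servo_tool", "payload": {"travel": [[0,-0.001,0.01],[0,-0.001,0.02],[0,-0.001,0.026],[0,-0.001,0.03],[0,-0.001,0.034]], "roll": [0,0,0,0,0]}}

```text
clock: 8.7
ee_pos: [0.4837, 0.0523, 0.1809]
orientation: [0.962, 0.273, -0.0, -0.001]
force: [0.2, -0.2, -1.5]
gripper_width: 0.0361
```

Run:
```python
from h import *
show(); mv([.4833,.052,.1755],31.7)
```

```text
t 8.7 p [0.4837 0.0523 0.1809] yaw 31.73 tilt [-8.0e-04  2.4e-03 -1.0e+00] F [ 0.19 -0.16 -1.49] T [0.004 0.151 0.045] w 0.0361 j [0.031 0.199 1.747 0.003 1.195 1.047]
travel [-0.0005  0.0001  0.0054] roll 0.0 rows 1.0
```

Request:
{"api": "servo_tool", "payload": {"travel": [[0,0,0.003],[0,0,0.006],[0,0,0.009],[0,0,0.01],[0,0,0.01]], "roll": [0,0,0,0,0]}}

```text
clock: 9.2
ee_pos: [0.4837, 0.0524, 0.1709]
orientation: [0.962, 0.273, -0.0, -0.001]
force: [0.9, 1.0, -1.3]
gripper_width: 0.0357
```

Run:
```python
from h import *
show(); mv([.4833,.052,.168],31.7)
```

```text
t 9.2 p [0.4837 0.0524 0.1709] yaw 31.74 tilt [-9.0e-04  2.5e-03 -1.0e+00] F [ 0.86  1.02 -1.27] T [ 0.418  0.215 -0.035] w 0.0357 j [0.031 0.211 1.759 0.003 1.173 1.047]
travel [-0.0005  0.0002  0.0029] roll 0.0 rows 1.0
```

Request:
{"api": "servo_tool", "payload": {"travel": [[0,0,0.002],[0,0,0.004],[0,0,0.004]], "roll": [0,0,0]}}

```text
clock: 9.5
ee_pos: [0.4835, 0.0523, 0.1665]
orientation: [0.962, 0.273, -0.0, -0.001]
force: [-0.7, 0.6, -1.0]
gripper_width: 0.036
```

Run:
```python
from h import *
show()
C=cal('scene'); im=viewer.grab_frame('scene'); np.save('pics/s1.npy',im); show()
```

```text
t 9.5 p [0.4835 0.0523 0.1665] yaw 31.73 tilt [-0.0014  0.0022 -1.    ] F [-0.66  0.62 -1.02] T [-0.081  0.122 -0.018] w 0.036 j [0.031 0.216 1.764 0.002 1.163 1.047]
t 9.55 p [0.4836 0.0523 0.1667] yaw 31.73 tilt [-0.0012  0.0023 -1.    ] F [ 1.    0.21 -1.15] T [-0.067  0.059  0.003] w 0.0359 j [0.031 0.216 1.763 0.003 1.164 1.047]
```

Request:
{"api": "servo_tool", "payload": {"travel": [[0,0,0.003],[0,0,0.006],[0,0,0.009],[0,0,0.011],[0,0,0.011]], "roll": [0,0,0,0,0]}}

```text
clock: 10.05
ee_pos: [0.4834, 0.0523, 0.1553]
orientation: [0.962, 0.273, -0.001, -0.001]
force: [0.6, -0.7, -1.6]
gripper_width: 0.036
```

Run:
```python
from h import *
show(); 
ims=[]
for n in ['scene','side']:
    im=viewer.grab_frame(n); p=proj(cal(n),(.481,.0515,.1)).astype(int); c=im[p[1]-36:p[1]+36,p[0]-36:p[0]+36]; ims.append(cv2.resize(cv2.convertScaleAbs(c,alpha=1.5),(400,400),interpolation=cv2.INTER_CUBIC))
cv2.imwrite('pics/x2.png',np.hstack(ims)); show()
```

```text
t 10.05 p [0.4834 0.0523 0.1553] yaw 31.74 tilt [-0.0018  0.0022 -1.    ] F [ 0.56 -0.74 -1.63] T [-0.05   0.102 -0.008] w 0.036 j [0.031 0.229 1.775 0.002 1.138 1.047]
t 10.15 p [0.4836 0.0523 0.1557] yaw 31.74 tilt [-0.0012  0.0022 -1.    ] F [-0.81  0.19 -1.43] T [-0.049  0.147  0.056] w 0.0358 j [0.031 0.229 1.775 0.002 1.139 1.047]
```

View pics/x2.png

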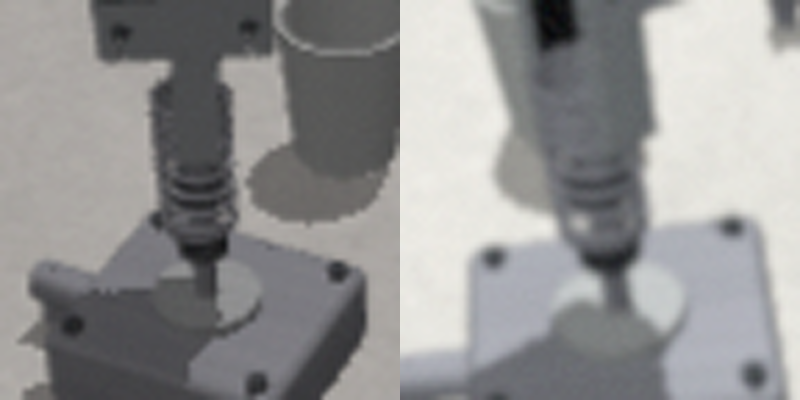

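The tang has passed the upper disc. The foot sits just above the lower disc with no load. Twisting anticlockwise to the lower keyway.

Request:
{"api": "servo_tool", "payload": {"travel": [[0,0,0],[0,-0.001,0.002],[0,-0.001,0.004],[0,-0.001,0.005],[0,-0.001,0.006]], "roll": [-8,-16,-23.5,-23.5,-23.5]}}

```text
clock: 10.65
ee_pos: [0.4831, 0.0532, 0.1498]
orientation: [0.887, 0.462, 0.0, -0.001]
force: [-0.2, 0.6, -1.4]
gripper_width: 0.0359
```

Run:
```python
from h import *
show(); mv([.4829,.0528,.139],55.2)
```

```text
t 10.65 p [0.4831 0.0532 0.1498] yaw 55.01 tilt [-0.001   0.0022 -1.    ] F [-0.18  0.63 -1.42] T [-0.056  0.138 -0.037] w 0.0359 j [0.033 0.236 1.782 0.003 1.125 0.643]
travel [-0.0005  0.0001  0.0108] roll -0.2 rows 1.0
```

Foot at about 0.090. Lowering 9 mm onto or into the lower disc while watching the force.

Request:
{"api": "servo_tool", "payload": {"travel": [[0,0,0.003],[0,0,0.006],[0,0,0.009],[0,0,0.011],[0,0,0.011]], "roll": [0,0,0,0,0]}}

```text
clock: 11.15
ee_pos: [0.4829, 0.0533, 0.1384]
orientation: [0.887, 0.462, -0.0, -0.001]
force: [-1.1, 1.6, -0.7]
gripper_width: 0.0361
```

Run:
```python
from h import *
show()
```

```text
t 11.15 p [0.4829 0.0533 0.1384] yaw 54.99 tilt [-0.0017  0.0023 -1.    ] F [-1.14  1.64 -0.74] T [ 0.338  0.365 -0.006] w 0.0361 j [0.033 0.25  1.793 0.003 1.1   0.643]
```

Request:
{"api": "servo_tool", "payload": {"travel": [[0,0,0.002],[0,0,0.003],[0,0,0.003]], "roll": [0,0,0]}}

```text
clock: 11.45
ee_pos: [0.4829, 0.0532, 0.1353]
orientation: [0.887, 0.462, -0.0, -0.001]
force: [0.5, 0.5, -1.4]
gripper_width: 0.036
```

Run:
```python
from h import *
show()
```

```text
t 11.45 p [0.4829 0.0532 0.1353] yaw 54.99 tilt [-0.0018  0.0022 -1.    ] F [ 0.5   0.45 -1.41] T [0.006 0.083 0.021] w 0.036 j [0.033 0.254 1.796 0.002 1.093 0.643]
```

Request:
{"api": "servo_tool", "payload": {"travel": [[0,0,0.005],[0,0,0.01],[0,0,0.015],[0,0,0.02],[0,0,0.022]], "roll": [0,0,0,0,0]}}

```text
clock: 11.95
ee_pos: [0.4826, 0.0532, 0.1125]
orientation: [0.887, 0.462, -0.001, -0.002]
force: [-0.7, 0.0, -1.0]
gripper_width: 0.036
```

Run:
```python
from h import *
show(); C=cal('wrist'); viewer.grab_frame('wrist'); d=viewer.pinpoint('wrist','cup'); print([(np.round(onplane(C,px(x['position']),0),3),x['conf']) for x in d]); show()
print(tri([cal('scene'),cal('side')],[(254,154),(188,166)]))
```

```text
t 11.95 p [0.4826 0.0532 0.1125] yaw 54.99 tilt [-0.0026  0.0021 -1.    ] F [-0.69  0.04 -0.99] T [-0.093  0.169 -0.039] w 0.036 j [0.033 0.286 1.816 0.003 1.042 0.643]
[(array([0.45 , 0.238, 0.   ]), 0.91), (array([0.447, 0.009, 0.   ]), 0.19)]
t 12.05 p [0.4828 0.0532 0.1129] yaw 54.99 tilt [-0.0023  0.0021 -1.    ] F [ 0.1  -0.13 -1.81] T [-0.129  0.159  0.023] w 0.0357 j [0.033 0.286 1.816 0.003 1.043 0.643]
(array([ 0.45176821,  0.25040643, -0.00500085]), [array([ 0. , -0.3]), array([0.1, 0.3])])
```

Request:
{"api": "servo_tool", "payload": {"travel": [[0,0,0.002],[0,0,0.004],[0,0,0.005],[0,0,0.005]], "roll": [0,0,0,0]}}

```text
clock: 12.45
ee_pos: [0.483, 0.0532, 0.1081]
orientation: [0.887, 0.462, -0.0, -0.001]
force: [-0.2, -1.5, 2.7]
gripper_width: 0.0361
```

Run:
```python
from h import *
show(); viewer.get_calibration('scene'); viewer.grab_frame('scene'); show()
```

```text
t 12.45 p [0.483  0.0532 0.1081] yaw 54.99 tilt [-0.0015  0.0021 -1.    ] F [-0.2  -1.46  2.72] T [-0.182 -0.05   0.01 ] w 0.0361 j [0.033 0.293 1.819 0.002 1.031 0.643]
t 12.5 p [0.483  0.0532 0.1081] yaw 54.99 tilt [-0.0016  0.0021 -1.    ] F [ 0.63 -0.17  2.  ] T [-0.208 -0.086 -0.048] w 0.0361 j [0.033 0.293 1.819 0.003 1.031 0.643]
```

The force rises to about +4 N, so the foot is on the seat. I'll ease off and release.

Request:
{"api": "servo_tool", "payload": {"travel": [[0,0,-0.002],[0,0,-0.003],[0,0,-0.003]], "roll": [0,0,0]}}

```text
clock: 12.8
ee_pos: [0.4829, 0.0532, 0.1112]
orientation: [0.887, 0.462, -0.0, -0.001]
force: [-0.1, 0.2, 0.1]
gripper_width: 0.0362
```

Request:
{"api": "servo_tool", "payload": {"travel": [[0,0,0],[0,0,0],[0,0,0],[0,0,0]], "roll": [0,0,0,0], "grip": 0.3}}

```text
clock: 13.2
ee_pos: [0.4829, 0.0532, 0.1112]
orientation: [0.887, 0.462, -0.0, -0.001]
force: [0.2, 0.6, -0.9]
gripper_width: 0.0602
```

Request:
{"api": "servo_tool", "payload": {"travel": [[0,0,-0.02],[0,0,-0.06],[0,0,-0.1],[0,0,-0.11],[0,0,-0.11]], "roll": [0,0,0,0,0]}}

```text
clock: 13.7
ee_pos: [0.4836, 0.053, 0.2224]
orientation: [0.887, 0.462, 0.001, -0.001]
force: [0.8, -0.6, -0.5]
gripper_width: 0.0609
```

Run:
```python
from h import *
show(); 
ims=[]
for n in ['scene','side']:
    im=viewer.grab_frame(n); cv2.imwrite(f'pics/{n}9.png',im); C=cal(n)
    for z in (.05,.085,.12,.135): print(z,proj(C,(.481,.0515,z)).round())
    for t in ['spring_mid','spring_end','seat','upper_disc','cup','tub','bottle']: print(n,t,[(px(d['position']).round(),round(d['conf'],2)) for d in viewer.pinpoint(n,t)])
    p=proj(C,(.481,.0515,.09)).astype(int); c=im[p[1]-36:p[1]+36,p[0]-36:p[0]+36]; ims.append(cv2.resize(cv2.convertScaleAbs(c,alpha=1.5),(400,400),interpolation=cv2.INTER_CUBIC))
cv2.imwrite('pics/x3.png',np.hstack(ims)); show()
```

```text
t 13.7 p [0.4836 0.053  0.2224] yaw 54.99 tilt [ 9.0e-04  2.2e-03 -1.0e+00] F [ 0.77 -0.57 -0.48] T [-0.05   0.123 -0.096] w 0.0609 j [0.033 0.157 1.696 0.002 1.287 0.643]
0.05 [227. 180.]
0.085 [227. 170.]
0.12 [226. 159.]
0.135 [225. 154.]
scene spring_mid [(array([182., 290.]), 0.91), (array([225., 167.]), 0.78), (array([188., 263.]), 0.71)]
scene spring_end [(array([186., 306.]), 0.64), (array([189., 271.]), 0.53), (array([229., 178.]), 0.42)]
scene seat [(array([317., 150.]), 0.7), (array([227., 185.]), 0.57)]
scene upper_disc [(array([223., 162.]), 0.93), (array([324., 123.]), 0.8)]
scene cup [(array([254., 154.]), 0.92)]
scene tub [(array([312., 209.]), 0.83), (array([223., 181.]), 0.31)]
scene bottle [(array([263., 298.]), 0.56), (array([227., 164.]), 0.3)]
0.05 [196. 201.]
0.085 [194. 189.]
0.12 [192. 176.]
0.135 [191. 170.]
side spring_mid [(array([192., 191.]), 0.83), (array([257., 345.]), 0.68), (array([230., 310.]), 0.67)]
side spring_end [(array([194., 200.]), 0.57), (array([264., 359.]), 0.56), (array([231., 319.]), 0.55)]
side seat [(array([192., 199.]), 0.91), (array([255., 128.]), 0.86), (array([287., 190.]), 0.59), (array([189., 166.]), 0.46)]
side upper_disc [(array([190., 179.]), 0.89)]
side cup [(array([191., 167.]), 0.64)]
side tub []
side bottle [(array([323., 301.]), 0.94), (array([192., 179.]), 0.42)]
t 14.5 p [0.4831 0.053  0.2212] yaw 54.99 tilt [-0.0018  0.0021 -1.    ] F [-0.1  -0.22 -0.66] T [-0.007  0.039 -0.042] w 0.0608 j [0.033 0.159 1.697 0.002 1.287 0.643]
```

View pics/x3.png

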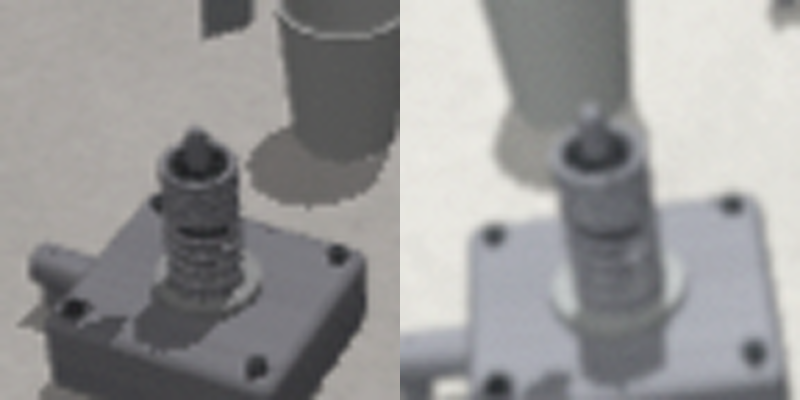

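The spring stands upright on the seat with the rod tip showing above it, and the gripper is clear. The bystanders have not moved. Handing in.

```bash
python3 -c "
from station import ticket
print(ticket.finish_job())"
```

```text
the job is handed in; nothing more can be done
None
```

The spring is on the doser: its foot rests on the round seat, and I let go and handed the job in at about 14.5 s of the 58 s. I took the middle-sized spring and the doser nearest the base.

- **Threading:** I read both keyway angles from the wrist camera, about 6.5° for the upper disc and about 30° for the lower. That let the tang go through each disc without snagging, with a 23.5° anticlockwise twist between them.
- **Forces:** the vertical force changed by only about 1 N at the discs. On the seat it rose by about 4 N, which is about 5 mm of squash. I eased off 3 mm before opening the gripper.
- **Last checks:** the scene and side pictures show the spring upright on the seat, with the rod tip above it. The gripper was open and about 90 mm above the spring, with no contact force. The cup and bottle were found in both views where they started, and the tub in the scene view.
- **What disagreed:**
  - The foot met the seat about 3 mm earlier than I had worked out from the grasp height. I put that down to the coils sagging or a small slip in the grip.
  - The first position from the fixed cameras put the doser about 17 mm off, so I used the wrist camera's position instead.
  - The last side-view search did not find the tub.

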